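# Release and catch the slicer's blade cartridge

## Task

Take the blade cartridge off its catch on the sloping chocolate slicer, ready for washing: press the release button on the slicer's side rail with one finger while the other finger stands in front of the cartridge's upright finger guard, so that the cartridge is caught when the spring kicks it out and does not slide away down the ramp. Keep the button down until the cartridge is caught, and finish with that finger still holding the cartridge on the ramp, clear of its catch: the program ends while holding it. Do not lift the cartridge, and leave the other loose things on the worktop where they are.

Things in the scene. Friction and masses are not known exactly. Their poses are not given: they have to be found in the camera images.
- slicer: The slicer (kitchen mandoline for chocolate): steel ramp 420 mm long, 123 mm wide over its side rails, low end on a rubber foot, high end with a black grip on a wire stand. Fixed, will not shift. Origin on the worktop under the ramp's origin; x level towards the high end, z up, y to the left looking uphill (the button's side).
- ramp: The slicer's sloping frame, tilted 18 deg (0.314 rad): x up the slope, z square off it, y level, left looking uphill. Origin 74 mm above the worktop, on the centre line, on the plane of the two ledges that carry the cartridge, at the catch. Ledges end at x -170 mm (low end); the deck between them is sunk to z -6. Rails at y +-55 to 62, tops z 12. Free before the cartridge: x -170 to 0, y -44 to 44.
- cartridge: White blade cartridge, loose on the ramp's ledges: 105 mm along the slope, 108 wide, 12 high, 0.14 to 0.28 kg, blade across it. Axes as the ramp's; origin in the middle of its lower front (downhill) edge: at the ramp's origin while latched. Sprung downhill with 3 N; freed, it shoots out at 0.3 m/s, gathers speed and is off the ramp in about half a second. Clear of its catch when over 8 mm out.
- guard (a point): Middle of the front (downhill) face of the cartridge's finger guard: a white upright plate on the front edge, 70 mm wide (y -35 to 35), 6 mm thick (x 0 to 6), from z 12 to 36 mm in the cartridge's frame; this point at x 0, y 0, z 24. A finger waiting downhill of it, in its way, catches the cartridge. The springs push for the first 32 mm of the way, after that only its weight.
- release (a joint): Travel of the release button in m: 0 up, 0.008 fully down, square to the slope (the ramp's -z). Spring: 2 N to start, 5 N fully down, plus up to 1 N from the catch. It frees the cartridge at about 0.0055.
- release_top (a point): Middle of the top of the release button: black ribbed cap, 36 mm along the slope, 22 wide, parallel to the slope, in a black housing outside the left rail (looking uphill). Up: x -34, y 73.5, z 24 mm in the ramp's frame; fully down: z 16, which is 20 mm below the finger guard's top and 22 above the sunk deck. The point moves with the button.
- spare_cartridge: A second cartridge like the one in the slicer, lying on the worktop beside it; leave alone. Origin on the middle of its lower front edge.
- pusher: Black plastic hand guard with a round knob, 90 mm across, 60 mm high, standing on the worktop; leave alone. Origin under its centre.
- nozzle: Steel piping nozzle, a cone 28 mm across and 48 mm high; leave alone. Origin under its centre.
- jar: Amber glass jar with steel lid, 56 mm across, 75 mm high; leave alone. Origin under its centre.
- cutter: Steel ring cutter, 60 mm across, 35 mm high; leave alone. Origin under its centre.
There are look-alikes about, which are no part of the job. Leave any black or blue look-alike of the cartridge alone.

How it is judged:
By the outcome, as a careful person would: the job done as asked, in the order asked, and still so for the second after the job is handed in, while the arm keeps its last pose, push and grip.
It also fails if it takes over 38 s, if anything falls off the work surface, if the arm or the gripper's body presses on something with over 40 N, if the wrist force passes 120 N, or if a joint passes its speed limit or range.

## Robot

A 6-joint arm with a two-finger parallel gripper is mounted at the origin on the work surface. World frame = base frame: x ahead of the robot, y to its left, z up, the work surface at z = 0. Lengths are in m, angles in rad, forces in N, time in s.
With the tool pointing down it reaches from about 0.25 to 0.85 m from the base axis. Payload 12.5 kg.
Tool frame: the origin (TCP) lies at the very end of the fingers, on their centre line; the grasp point (between the pads) lies 19 mm behind it; z points along the fingers, y is the line along which they close (so a half turn about z gives the same grasp; the last joint's range is limited). The gripper opens to 93 mm and grips with 3 to 60 N. Pads are 15 mm wide; open, the fingers measure 128 mm over their backs; the gripper's body (75 mm by 188 mm) begins 65 mm behind the grasp point.
Start: joints at [-1.368, 0.351, 1.652, -0, 1.139, -0.085], TCP at [0.156, -0.527, 0.219] pointing down, gripper open.
Joint ranges: [-2.75, 2.75], [-0.79, 2.1], [0.01, 2.65], [-1.57, 4.71], [0.07, 3.14], [-2.87, 2.87]. Speed limits (rad/s): [2.22, 2.22, 2.79, 3.14, 3.14, 3.14].

## Interface

Orientations are given as [roll, pitch, yaw] about the fixed x, y, z axes, in that order (R = Rz(yaw) Ry(pitch) Rx(roll)).
In Python, from workcell import sensors, read_camera, calibration, workorder gives the robot as it stands. The module is installed in compiled form; this text tells all that it offers.
- The arm moves only by the tool jog_arm, never from a script. Its argument "plan" is a list of rows, each a list of 3 entries, a list of its own where there are three numbers: the opening, from 0 (shut) to 1 (fully open), then the shift along the world's x, y, z in cm, then the turn about the world's z in degrees. A call has 1 to 10 rows; each row shifts and turns the commanded pose from where the row before left it; what a row does not reach is not made up. A row lasts 1/8 s, in which the tool goes at most 62.5 mm and 10.7 degrees, less where a joint would pass 70% of its speed; a pose out of reach is approached as far as the arm can. A call is refused whole if a number of a shift passes 6.25 or a number of a turn 10.7, either way. A call with a gripper value outside its range is refused whole. The fingers move at their own pace and stop on an object; the grip force is fixed at half the most. Time passes only in rows, so rows that do not move let the fingers close. It gives the time, the measured TCP pose, the force, the opening and the grip force at its end, in the units of the state.
- sensors.sense(): the state, without advancing time (a new reading comes with each control period).
- read_camera(name): name is "side" or "top"; returns (picture, depth): 420x560x3 uint8, red, green, blue; 420x560 float32, m along the optical axis (not along the pixel's ray), 0 where there is no reading.
- calibration(name): a dict with "camera_matrix" (3x3 intrinsics, pixels), "pose" (4x4, takes a point from camera to world coordinates). Camera axes: x right, y down, z forward; pixel columns grow to the right and rows downward; lengths in m; the calibration is good to about 2 mm. A picture is of the moment at which its call begins. calibration takes no time and is no camera call.
- workorder.job_done(): hands the job in; it is judged then, once.
The state is a dict: "t": time; "joint_pos": joint angles; "dq": joint speeds; "joint_efforts": joint torques, N m; "eef_pos": TCP position; "tool_rot": TCP orientation; "ft_force": force on the tool from outside, world axes, zero at the start; "moment": the same for the moment, N m; "grip_width": opening from 0.0 (shut) to 1.0 (fully open); "finger_force": force on a finger pad.
Only numpy, scipy, OpenCV 4.12 (cv2) and the standard library are available. Lean on these libraries where they do the work, as an engineer would, in place of code of your own. Each camera call takes 0.05 s, during which the arm holds its last target. There are 200 camera calls.

## Working session

There is one attempt and no reset: what is moved stays moved. The work goes in short steps, Python scripts to look and compute and a tool call to move; the robot and the scene stay as the last step left them, time stands still between calls to the robot, and variables do not carry over. Pictures are saved under pics/ and viewed, at most 10 in all, crops included, and the job is handed in when it is done.

Besides the shell and the picture viewer there is one more tool, called after ">>>" as a command line: name --argument value ..., lists and objects as JSON in quotes. jog_arm: Moves the arm, as the interface text tells. Its arguments: {"type":"object","properties":{"plan":{"type":"array"}},"required":["plan"]}

```bash
mkdir -p pics
python3 - <<'E'
from workcell import sensors, read_camera, calibration
import cv2,numpy as np
for n in("side","top"):
    p,d=read_camera(n); np.savez(f"{n}0.npz",p=p,d=d); cv2.imwrite(f"pics/{n}0.png",p[:,:,::-1])
    c=calibration(n); print(n,np.round(c["camera_matrix"],1).tolist(),np.round(c["pose"],3).tolist())
print(sensors.sense())
E
```

```text
side [[521.2, 0.0, 275.5], [0.0, 521.2, 209.2], [0.0, 0.0, 1.0]] [[-0.999, -0.017, 0.047, 0.571], [-0.047, 0.633, -0.772, 0.795], [-0.016, -0.774, -0.633, 0.701], [0.0, 0.0, 0.0, 1.0]]
top [[441.3, 0.0, 286.3], [0.0, 441.3, 209.0], [0.0, 0.0, 1.0]] [[0.015, -0.982, 0.187, 0.445], [-1.0, -0.018, -0.016, 0.048], [0.019, -0.186, -0.982, 1.107], [0.0, 0.0, 0.0, 1.0]]
{'t': 0.1, 'joint_pos': array([-1.36760048e+00,  3.51192262e-01,  1.65234647e+00,  1.63820252e-05,
        1.13908131e+00, -8.46183956e-02]), 'dq': array([-0.00012918, -0.00096699, -0.00196743,  0.00063436, -0.00146801,
        0.00048734]), 'joint_efforts': array([ 4.14155293e-04, -4.98026776e+01, -2.85703772e+01,  7.00041885e-02,
        2.39244488e-02, -2.25784379e-05]), 'eef_pos': array([ 0.1560795 , -0.52707657,  0.21815501]), 'tool_rot': array([-3.14057019e+00, -1.01651332e-04,  2.87807331e-01]), 'ft_force': array([ 0.13955504,  0.69985538, -0.13304227]), 'moment': array([-0.01005852, -0.0023721 ,  0.02789374]), 'finger_force': 0.0, 'grip_width': 1.0043640212570137}
```

View pics/top0.png

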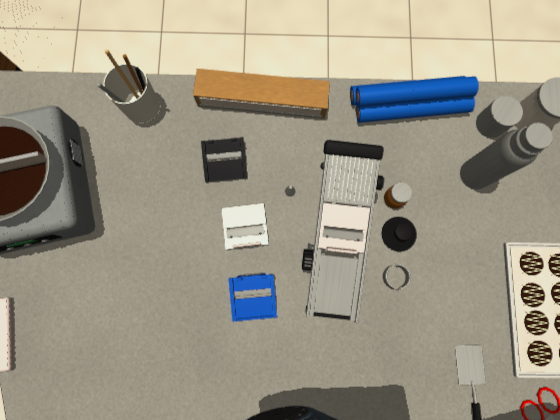

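View pics/side0.png

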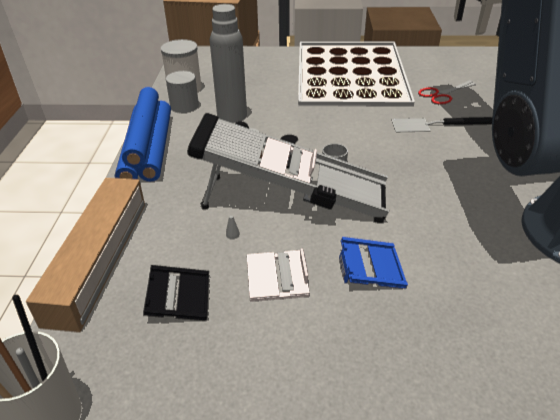

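The blade cartridge could be any of four things in the top view: white in the slicer (344,228), white on the worktop (245,226, the spare), black (224,160) or blue (253,297). The one in the slicer fits, because it sits on the ramp just above the black side button at (308,260). I'll confirm that in a crop and measure.

```bash
cat > h.py <<'E'
import numpy as np,cv2
from workcell import calibration
def cloud(n,d):
    c=calibration(n);K=c["camera_matrix"];T=np.array(c["pose"])
    v,u=np.indices(d.shape); 
    P=np.stack([(u-K[0][2])/K[0][0]*d,(v-K[1][2])/K[1][1]*d,d],-1)
    return P@T[:3,:3].T+T[:3,3]
E
python3 - <<'E'
from h import *
z={n:np.load(n+"0.npz") for n in("top","side")}
a=cv2.resize(z["top"]["p"][190:330,290:400],None,fx=3.5,fy=3.5,interpolation=2)
b=cv2.resize(z["side"]["p"][110:230,240:400],None,fx=2.5,fy=2.5,interpolation=2)
w=np.zeros((500,800,3),np.uint8); w[:a.shape[0],:a.shape[1]]=a; w[:b.shape[0],390:390+b.shape[1]]=b
cv2.imwrite("pics/crop.png",w[:,:,::-1])
for n,(r0,r1,c0,c1) in dict(top=(140,325,290,385),side=(110,225,185,395)).items():
    p,d=z[n]["p"].astype(int),z[n]["d"]; P=cloud(n,d); m=np.zeros(d.shape,bool); m[r0:r1,c0:c1]=1; m&=d>0
    white=m&(p.min(2)>190); Q=P[white]; Q=Q[(Q[:,2]>.05)]
    r=cv2.minAreaRect(Q[:,:2].astype(np.float32)); print(n,"white",len(Q),np.round(r[0],4),np.round(r[1],4),r[2],Q.min(0),Q.max(0))
    blk=(m&(p.max(2)<60)&(P[...,2]>.04)).astype(np.uint8)
    k,l,s,c=cv2.connectedComponentsWithStats(blk)
    for i in range(1,k):
        if s[i,4]>25:
            q=P[l==i]; print(" black",s[i],np.round(np.median(q,0),4),np.round(q.min(0),3),np.round(q.max(0),3))
    allm=m&(P[...,2]>.03)&(P[...,0]>.25); q=P[allm]; r=cv2.minAreaRect(q[:,:2].astype(np.float32)); print(" all",np.round(r[0],4),np.round(r[1],4),r[2])
E
```

```text
top white 1566 [ 0.6439 -0.1049] [0.1064 0.2079] 84.5255126953125 [ 0.53833492 -0.15950248  0.08270707] [ 0.75114936 -0.04272648  0.15397598]
 black [324 140  59  20 783] [ 0.7642 -0.1144  0.1612] [ 0.744 -0.18   0.145] [ 0.786 -0.05   0.168]
 black [376 176   8  14  81] [ 0.6944 -0.1781  0.1379] [ 0.681 -0.186  0.126] [ 0.712 -0.171  0.144]
 black [302 249  12  22 159] [ 0.527  -0.0178  0.0818] [ 0.498 -0.033  0.049] [ 0.549 -0.007  0.094]
 all [ 0.5852 -0.0725] [0.2124 0.3984] 84.77446746826172
side white 1092 [ 0.595  -0.1013] [0.1136 0.1056] 84.26565551757812 [ 0.5395992  -0.15852427  0.08363421] [ 0.65123308 -0.04096014  0.11865927]
 black [188 114  30  45 680] [ 0.7688 -0.0876  0.1595] [ 0.748 -0.176  0.133] [ 0.791 -0.046  0.167]
 black [236 121  13   7  41] [ 0.6972 -0.1767  0.1387] [ 0.686 -0.187  0.128] [ 0.711 -0.169  0.142]
 black [281 135  17   9  88] [ 0.5968 -0.252   0.0572] [ 0.581 -0.271  0.053] [ 0.618 -0.236  0.061]
 black [303 185  34  25 446] [ 0.5272 -0.0088  0.0718] [ 0.5   -0.033  0.045] [ 0.565 -0.003  0.093]
 all [ 0.588 -0.201] [0.4671 0.4117] 89.71717834472656
```

View pics/crop.png

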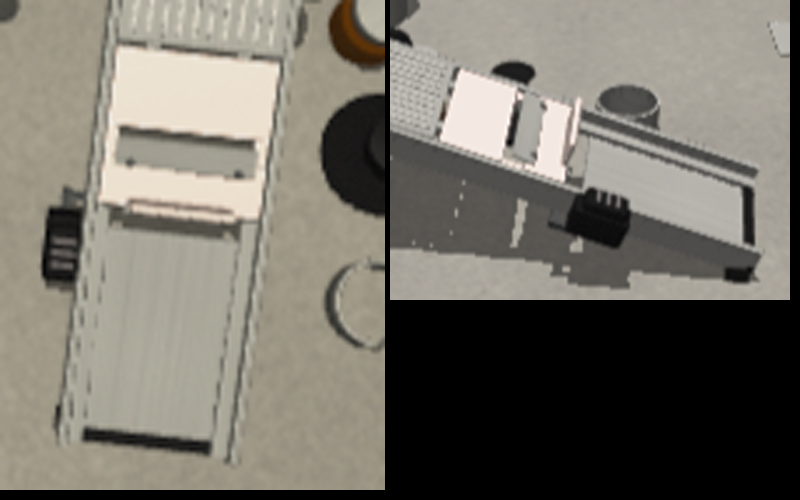

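The crop confirms it: the white cartridge is latched on the ramp, with its guard plate at crop (175,210) and the ribbed black cap at (65,243), outside the left rail. The slicer's yaw is about -5.5°. Next I'll check this estimate in the ramp frame.

```bash
cat >> h.py <<'E'
from scipy.spatial.transform import Rotation as R
O=np.array([.5527,-.0972,.074]); YAW=np.radians(-5.5)
def M(): return R.from_euler('ZY',[YAW,-np.radians(18)]).as_matrix()
E
python3 - <<'E'
from h import *
for n in("top","side"):
    z=np.load(n+"0.npz"); p=z["p"].astype(int); d=z["d"]; q=(cloud(n,d)-O)@M()*1000; q[d==0]=1e6
    def sh(t,m):
        a=q[m]; print(n,t,len(a),"pct2",np.round(np.percentile(a,2,0),1),"pct98",np.round(np.percentile(a,98,0),1),"med",np.round(np.median(a,0),1))
    inb=lambda x0,x1,y0,y1,z0,z1:(q[...,0]>x0)&(q[...,0]<x1)&(q[...,1]>y0)&(q[...,1]<y1)&(q[...,2]>z0)&(q[...,2]<z1)
    sh("guard",inb(-25,25,-50,50,20,50)); sh("cart top",inb(15,100,-50,50,3,19)&(p.min(2)>150)); 
    sh("cap",inb(-70,0,60,95,19,45)); sh("deck",inb(-150,-30,-30,30,-20,5))
    a=q[inb(-150,-30,-30,30,-20,5)]; print(" slope z/x",np.polyfit(a[:,0],a[:,2],1), np.polyfit(a[:,1],a[:,2],1)[0])
    for x0 in(-150,-110,-70,-30): 
        a=q[inb(x0,x0+40,-75,61,9,16)]; a=a[np.abs(a[:,1])>50]
        print("  rail y",x0,np.round([np.median(a[a[:,1]>0,1]),np.median(a[a[:,1]<0,1])],1))
E
```

```text
top guard 122 pct2 [ -5.6 -31.5  21.6] pct98 [ 1.8 34.6 39.1] med [-0.2  1.4 34.8]
top cart top 1159 pct2 [ 16.3 -48.5   8.8] pct98 [99.2 48.7 16.7] med [69.6  0.4 12.9]
top cap 142 pct2 [-54.7  64.1  20.1] pct98 [-20.8  84.3  27.9] med [-37.9  74.5  24.8]
top deck 1225 pct2 [-147.2  -28.7   -8.9] pct98 [-32.6  28.7  -1.1] med [-89.3  -0.1  -4.9]
 slope z/x [-3.60520288e-03 -5.22142956e+00] -0.0019919148441124492
  rail y -150 [ 58.4 -57.7]
  rail y -110 [ 58.3 -57.7]
  rail y -70 [ 58.8 -57.2]
  rail y -30 [ 57.4 -56.7]
side guard 102 pct2 [ -2.1 -28.9  21.4] pct98 [ 5.  37.8 37.1] med [ 2.7  9.6 33.2]
side cart top 992 pct2 [ 16.6 -47.9   9.4] pct98 [98.5 48.3 16.8] med [62.7  1.8 12.1]
side cap 139 pct2 [-50.9  66.5  19.1] pct98 [-18.   88.   26.1] med [-34.4  79.2  22.9]
side deck 896 pct2 [-147.7  -28.8   -8.5] pct98 [-32.6  28.4  -3.8] med [-90.5   0.1  -6.1]
 slope z/x [-2.87798812e-03 -6.42933491e+00] 0.003025555123519388
  rail y -150 [ 59.4 -55.3]
  rail y -110 [ 59.6 -55.1]
  rail y -70 [ 59.7 -54.8]
  rail y -30 [ 56.3 -54.9]
```

The estimate holds up: the deck reads z about -5.7, the rails are at ±57 to 58, the cap is near (-36, 75, 24) and the guard is near x 0. With the closing line across the ramp, the TCP goes to world (0.5205, -0.057) at yaw -5.5°. One finger then lands on the cap and the other stands about 18 mm downhill of the guard.

>>> jog_arm --plan '[[0.65,[3.6,4.7,0],-2.2],[0.65,[3.6,4.7,0],-2.2],[0.65,[3.6,4.7,0],-2.2],[0.65,[3.6,4.7,0],-2.2],[0.65,[3.6,4.7,0],-2.2],[0.65,[3.6,4.7,0],-2.2],[0.65,[3.6,4.7,0],-2.2],[0.65,[3.6,4.7,0],-2.2],[0.65,[3.6,4.7,0],-2.2],[0.65,[3.6,4.7,0],-2.2]]'

```text
t: 1.35
eef_pos: [0.517, -0.0555, 0.2185]
tool_rot: [3.142, 0.0, -0.097]
ft_force: [0.9, -1.1, 0.8]
grip_width: 0.651
finger_force: 0.0
```

>>> jog_arm --plan '[[0.65,[0,0,-3.5],0],[0.65,[0,0,-3.5],0],[0.65,[0,0,-3.0],0],[0.65,[0,0,0],0],[0.65,[0,0,0],0]]'

```text
t: 1.98
eef_pos: [0.5166, -0.0575, 0.1196]
tool_rot: [3.141, -0.001, -0.096]
ft_force: [0.5, -0.3, -0.6]
grip_width: 0.654
finger_force: 0.0
```

Run:
```python
from h import *
from workcell import sensors, read_camera
w=[]
for n,(r0,r1,c0,c1) in dict(top=(190,310,280,390),side=(90,230,250,400)).items():
    p,d=read_camera(n); np.savez(n+"1.npz",p=p,d=d); w.append(cv2.resize(p[r0:r1,c0:c1],(400,int(400*(r1-r0)/(c1-c0))),interpolation=2))
H=max(i.shape[0] for i in w); w=[np.pad(i,((0,H-i.shape[0]),(0,0),(0,0))) for i in w]
cv2.imwrite("pics/c1.png",np.hstack(w)[:,:,::-1])
s=sensors.sense(); print(s["eef_pos"],s["tool_rot"],s["ft_force"],s["grip_width"],(s["eef_pos"]-O)@R.from_euler('z',YAW).as_matrix()*1000)
```

```text
[ 0.51684882 -0.05751885  0.11995248] [ 3.14137025e+00 -2.08824816e-03 -9.62046986e-02] [-0.00959838 -0.62458559  0.35646053] 0.6470412146009545 [-39.48939917  36.06227762  45.95247701]
```

View pics/c1.png

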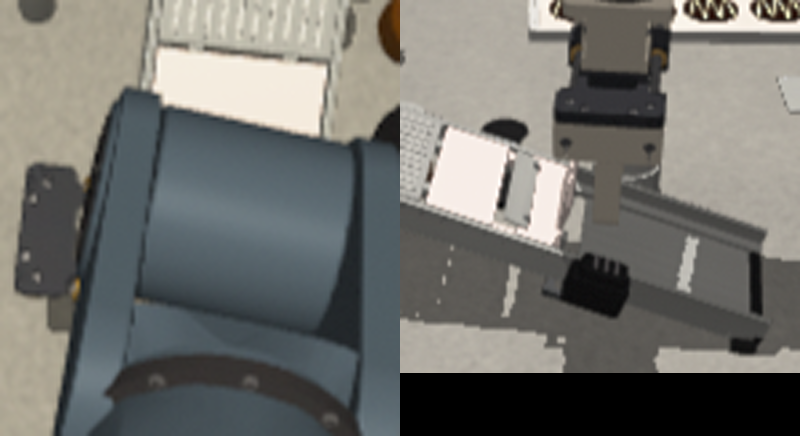

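The side crop shows the near finger's tip at (605,215), directly over the cap at (600,265), with the other finger downhill of the guard. I'll shift 3 mm uphill and go down to just above the cap.

>>> jog_arm --plan '[[0.65,[0.3,0.1,-1.0],0],[0.65,[0,0,-1.2],0],[0.65,[0,0,-0.3],0],[0.65,[0,0,0],0],[0.65,[0,0,0],0]]'

```text
t: 2.7
eef_pos: [0.5193, -0.0564, 0.0938]
tool_rot: [3.142, -0.0, -0.096]
ft_force: [-0.1, -0.3, -0.7]
grip_width: 0.647
finger_force: 0.0
```

Run:
```python
from h import *
from workcell import sensors, read_camera
p,d=read_camera("side"); q=(cloud("side",d)-O)@R.from_euler('z',YAW).as_matrix()*1000
m=(d>0)&(abs(q[...,0]+36)<25)&(q[...,1]>60)&(q[...,1]<100)
for lo,hi in((22,34),(34,50)):
    a=q[m&(q[...,2]>lo)&(q[...,2]<hi)]; print("near finger",len(a),np.percentile(a,5,0).round(1),np.percentile(a,95,0).round(1))
a=q[(d>0)&(abs(q[...,0]+36)<25)&(abs(q[...,1])<25)&(q[...,2]>34)&(q[...,2]<60)]; print("far",len(a),a.min(0).round(1) if len(a) else 0,a.max(0).round(1) if len(a) else 0)
s=sensors.sense(); print(s["eef_pos"],s["ft_force"],(s["eef_pos"]-O)@R.from_euler('z',YAW).as_matrix()*1000)
```

```text
near finger 30 [-44.6  77.   23.8] [-27.4  83.6  33.4]
near finger 63 [-44.5  78.6  34.6] [-28.8  84.7  49.2]
far 0 0 0
[ 0.51926203 -0.05639658  0.09384444] [-0.22127668 -0.4700125   0.47852313] [-37.19486527  37.41068619  19.84443613]
```

>>> jog_arm --plan '[[0.65,[0,0,-0.4],0],[0.65,[0,0,-0.2],0],[0.65,[0,0,0],0]]'

```text
t: 3.12
eef_pos: [0.5192, -0.0564, 0.0876]
tool_rot: [-3.142, -0.0, -0.096]
ft_force: [1.2, -0.1, 1.9]
grip_width: 0.649
finger_force: 1.2
```

Contact is made at about the expected height. Now pressing on through.

>>> jog_arm --plan '[[0.65,[0,0,-0.3],0],[0.65,[0,0,-0.2],0],[0.65,[0,0,-0.1],0],[0.65,[0,0,0],0],[0.65,[0,0,0],0]]'

```text
t: 3.75
eef_pos: [0.5185, -0.0563, 0.0815]
tool_rot: [-3.141, 0.001, -0.096]
ft_force: [-3.0, 0.2, 6.1]
grip_width: 0.649
finger_force: 4.9
```

Run:
```python
from h import *
from workcell import sensors, read_camera
p,d=read_camera("side"); q=(cloud("side",d)-O)@M()*1000
a=q[(d>0)&(p.min(2)>190)&(abs(q[...,1])<45)&(abs(q[...,2]-12)<6)&(abs(q[...,0]-50)<80)]; print("cart x", np.percentile(a[:,0],[1,50,99]).round(1))
s=sensors.sense(); print(s["eef_pos"],s["ft_force"])
cv2.imwrite("pics/c2.png",cv2.resize(p[90:230,240:400],None,fx=4,fy=4,interpolation=2)[:,:,::-1])
```

```text
cart x [  1.7  60.7 119.1]
[ 0.51852559 -0.05623397  0.08148318] [-3.46947212  0.08175544  5.51175734]
```

View pics/c2.png

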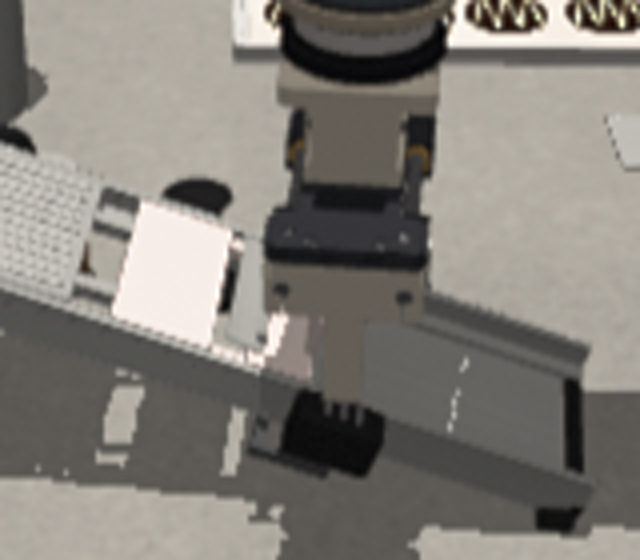

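The crop shows the cartridge off its catch. A gap of about 20 mm has opened between the grating (90,190) and the cartridge's upper edge (140,210). The cartridge pushes the guard finger downhill with about 3 N while the button stays down. I'm handing it in while holding.

```bash
python3 -c "
from workcell import workorder; print(workorder.job_done())"
```

```text
the job is handed in; nothing more can be done
None
```

The blade cartridge is off its catch, about 20 mm out, and held on the ramp by the finger in front of its guard, with the other finger still on the release button; the job is handed in.

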